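# Latch the battery pack into the power unit

## Robot

A 6-joint arm with a two-finger parallel gripper is mounted at the origin on the work surface. World frame = base frame: x ahead of the robot, y to its left, z up, the work surface at z = 0. Lengths are in mm, angles in rad, forces in N, time in s.
With the tool pointing down it reaches from about 275 to 750 mm from the base axis. Payload 10.2 kg.
Tool frame: the origin (TCP) lies between the finger pads; the fingertips stand 8 mm ahead of it and the grasp point (between the pads) lies 11 mm behind it; z points along the fingers, x is the direction in which the jaws open and shut, and the axes are right-handed (so a half turn about z gives the same grasp; the last joint's range is limited). The gripper opens to 85 mm and grips with 20 to 120 N. Pads are 22 mm wide; open, the fingers measure 114 mm over their backs; the gripper's body (76 mm by 85 mm) begins 54 mm behind the grasp point. The pads swing forward as they close: fully open they stand 13 mm farther back than shut.
Start: joints at [1.103, 0.313, 1.498, -0, 1.331, -0.223], TCP at [127.253, 509.35, 239.294] pointing down, gripper open.
Joint ranges: [-2.94, 2.94], [-0.97, 2.17], [0.19, 2.56], [-1.23, 4.37], [0.02, 3.11], [-2.88, 2.88]. Speed limits (rad/s): [2.39, 2.39, 3.01, 3.14, 3.14, 3.14].

## Interface

Orientations are given as a unit quaternion [w, x, y, z].
In Python, from rig import sense, eyes, ctrl gives the robot as it stands.
- The arm moves only by the tool move_arm, never from a script. Its argument "rows" is a list that holds one entry, the list of rows, each a list of 5 numbers: the shift along the tool's x, y, z in mm, then the turn about the tool's z in units of 6 degrees (1.0 is 6 degrees), then the gripper command: -1 is shut, 1 is fully open, values between are in proportion. In form: [[[dx, dy, dz, roll, jaw], ...]]. A call has 1 to 12 rows; each row is the pose to reach, as a shift and turn from the pose measured when the call began, along the tool's axes at that moment; what a row does not reach only later rows make up. A row lasts 1/8 s, in which the tool goes at most 62.5 mm and 10.7 degrees, less where a joint would pass 70% of its speed; a pose out of reach is approached as far as the arm can. A call with a gripper value outside its range is refused whole. The fingers move at their own pace and stop on an object; "squeeze" is the grip in N (left out, the last holds). Time passes only in rows, so rows that repeat a pose let the fingers close. It gives the time, the measured TCP pose, the force and the opening at its end, in the units of the state.
- sense(): the state, without advancing time (a new reading comes with each control period).
- eyes.capture(name): name is "scene" or "side" or "wrist"; returns a dict with "color" (400x640x3 uint8, blue, green, red), "vertical_fov" (degrees; the focal length in pixels is half the picture's height over the tangent of half this angle, whatever the lens; pixels are square), "cx", "cy" (the principal point, pixels), "k1" (the pictures are not rectified: a ray, as slopes to the right and down, at radius r is drawn at 1 + k1 r^2 times it, then the intrinsics apply), "xyz" and "attitude" of the camera in the world. Camera axes: x right, y down, z forward; pixel columns grow to the right and rows downward; lengths in mm; the calibration is good to about 2 mm. A picture is of the moment at which its call begins. There is no depth.
- ctrl.finish_job(): hands the job in, once; it reports no verdict.
The state is a dict: "time_s": time; "joints": joint angles; "dq": joint speeds; "tau": joint torques, N m; "eef_pos": TCP position; "ee_rot": TCP orientation; "force": force on the tool from outside, world axes, zero at the start; "wrist_torque": the same for the moment, N m; "grip_width": opening from 0.0 (shut) to 1.0 (fully open).
Only numpy, scipy, OpenCV 4.12 (cv2) and the standard library are available. Lean on these libraries where they do the work, as an engineer would, in place of code of your own. Each camera call takes 0.05 s, during which the arm holds its last target. There are 200 camera calls.

## Task

Lock the battery pack into the power unit with its draw latch: hook the wire loop over the nose of the keeper on the pack, then swing the lever over and press it down past centre until it lies flat and the pack is drawn in tight. Let go of everything, and leave the tape roll, the jack box, the screwdriver and the bin where they are.

Things in the scene. Friction and masses are not known exactly. Their poses are not given: they have to be found in the camera images.
- unit: White metal power unit, fixed, 346 long (x) x 150 wide (y) x 70 mm high. Origin at table level; x runs along the latch, from the housing (x -150 to +35 mm, flat top 70 mm up) to the pack bay (x +36 to +195 mm). Along the middle of the top (y = 0), in order along +x: lever, wire loop, keeper. The lever's pin lies along y at unit x -20 mm, height 88 mm.
- lever (a joint): Angle (rad) of the steel latch lever, a strap 34 wide, 6 thick, 85 mm long: 0 = shut, lying flat towards unit -x, upper face 95 mm above the table; pi/2 upright; 2.2 = limit, leaning to the keeper. Starts at 0.7 to 1.0, stays where left. With the loop hooked it springs up (under 10 N at its end) until pressed below about 0.2, past centre; then it snaps to 0.
- lever_end (a point): Middle of the lever's outer face, 75 mm from the pin and 7 mm out from the pin's centre line; this face looks up when shut and towards the keeper (unit +x) when upright; a push on it closes the lever. Axes: x from the free end to the pin, y along the pin, z out of this face.
- bar (a point): Middle of the loop's cross bar: 6 mm steel along unit y, 52 mm long, joined by two arms (y -26 and +26 mm) to pivots on the lever 20 mm from the lever's pin; bar to pivots 100 mm. The loop drops by its own weight; at the start the bar lies on top of the keeper's nose. Moving the bar towards unit +x swings the lever up and over with it.
- tab (a point): Gripping point of the loop's pull tab, an upright steel plate just outside the bar: 24 mm wide (unit y), 8 mm thick (x), from 2 mm below to 36 mm above the bar's centre. The point is 26 mm above and 8 mm beyond (+x) the bar's centre when the loop is level. Can be pinched from above across its 24 mm width.
- keeper (a point): Where the bar's centre lies when hooked, in the keeper on the pack, 88 mm above the table; axes as the unit's. The keeper is a dark steel block 30 mm wide. In this frame: ledge, top at z -3, from x -18 to +24 mm; post x -18 to -3; nose on the post x -18 to +1, z +5 to +11 mm. The bar goes down beyond the nose (its centre at x +5 to +20) to the ledge and is drawn back under the nose.
- pack (a joint): How far the battery pack stands out of its home in m, along unit +x: 0.009 at the start, held there by springs (10 N there, 46 N when home); about 0.002 when latched. The pack is a grey block 134 x 136 x 56 mm that slides in the bay, its top level with the housing's top.
- tape_roll: Bystander: white roll of tape lying flat, 76 mm across, 22 mm high; origin under its centre.
- jack_box: Bystander: white plastic jack box 85 x 60 x 40 mm; origin under its centre.
- driver: Bystander: black-handled screwdriver, 200 mm long, lying along its x axis.
- bin: Bystander: orange open bin 110 x 130 x 100 mm high; origin under its centre.

How it is judged (in metres and radians):
On the way:
1. the bar of the loop is down behind the keeper's nose, below its top, with the lever still raised (x of bar in the frame of keeper between -0.003 and 0.024 m and z of bar in the frame of keeper between -0.006 and 0.004 m and value of joint lever above 0.5 rad), for 0.2 s.
At the end, for the whole second after the job is handed in: The lever is flat (under 0.08 rad), the pack is drawn to within 4 mm of home, the bar sits in the keeper under the nose (x -3 to +5 mm, z -6 to +4 mm of the seat) (value of joint lever below 0.08 rad and value of joint pack below 0.004 m and x of bar in the frame of keeper between -0.003 and 0.005 m and z of bar in the frame of keeper between -0.006 and 0.004 m); the robot touches nothing.
It fails at once if the tape roll is moved more than 30 mm (distance of tape_roll from where it was at the start of the episode above 0.03 m).
It fails at once if the jack box is moved more than 30 mm (distance of jack_box from where it was at the start of the episode above 0.03 m).
It fails at once if the screwdriver is moved more than 30 mm (distance of driver from where it was at the start of the episode above 0.03 m).
It fails at once if the bin is moved more than 30 mm (distance of bin from where it was at the start of the episode above 0.03 m).
It also fails if it takes over 43 s, if anything falls off the work surface, if the arm or the gripper's body presses on something with over 40 N, if the wrist force passes 120 N, or if a joint passes its speed limit or range.

## Working session

There is one attempt and no reset: what is moved stays moved. The work goes in short steps, Python scripts to look and compute and a tool call to move; the robot and the scene stay as the last step left them, time stands still between calls to the robot, and variables do not carry over. Pictures are saved under pics/ and viewed, about 8 in all and at most 12, crops included, and the job is handed in when it is done.

Besides the shell and the picture viewer there is one more tool, called after "Emit:" by a JSON object that holds its "api" and its "payload", one argument or row to a line. move_arm: Moves the arm, as the interface text tells. Its arguments: {"type":"object","properties":{"rows":{"type":"array","items":{"type":"array","items":{"type":"array","items":{"type":"number"}}}},"squeeze":{"type":"number"}},"required":["rows"]}

```bash
mkdir -p pics; cat > h.py <<'E'
import numpy as np, cv2
from rig import sense, eyes, ctrl
from scipy.spatial.transform import Rotation as R
def rot(q): return R.from_quat([q[1],q[2],q[3],q[0]]).as_matrix()
def K(c):
    f=200/np.tan(np.radians(c["vertical_fov"])/2); return np.array([[f,0,c["cx"]],[0,f,c["cy"]],[0,0,1.]])
def ray(c,p):
    s=cv2.undistortPoints(np.array([[p]],float),K(c),np.array([c["k1"],0,0,0,0.]))[0,0]
    return np.array(c["xyz"],float), rot(c["attitude"])@np.array([s[0],s[1],1])
def onz(c,p,z):
    o,d=ray(c,p); return o+d*(z-o[2])/d[2]
def two(c1,p1,c2,p2):
    o1,d1=ray(c1,p1);o2,d2=ray(c2,p2)
    t=np.linalg.lstsq(np.c_[d1,-d2],o2-o1,rcond=None)[0]
    a,b=o1+d1*t[0],o2+d2*t[1]; return (a+b)/2,np.linalg.norm(a-b)
def proj(c,P):
    A=rot(c["attitude"]).T
    return cv2.projectPoints(np.atleast_2d(np.array(P,float)),A,-A@np.array(c["xyz"],float),K(c),np.array([c["k1"],0,0,0,0.]))[0][:,0]
E
python3 - <<'E'
from h import *
import pickle
print(sense())
for n in("scene","side","wrist"):
    c=eyes.capture(n);cv2.imwrite(f"pics/{n}0.png",c["color"]);pickle.dump(c,open(n+"0.pkl","wb"));print(n,{k:v for k,v in c.items() if k!="color"})
E
```

```text
{'time_s': 0.0, 'joints': array([ 1.10257102e+00,  3.13481787e-01,  1.49841602e+00,  3.91403846e-05,
        1.33101337e+00, -2.23421427e-01]), 'dq': array([ 7.66952046e-05,  2.54336796e-03, -1.77703531e-03, -9.59467594e-05,
       -2.20845458e-03, -7.43140149e-04]), 'tau': array([-8.09455832e-04, -4.12276018e+01, -2.59744513e+01, -2.00084651e-04,
        4.12344365e-03, -2.94915060e-05]), 'eef_pos': array([127.14490989, 509.12496518, 238.72673813]), 'ee_rot': array([ 2.63350883e-04,  7.88154350e-01,  6.15477282e-01, -6.04674374e-04]), 'force': array([-0.16604005,  0.33320748, -0.25890437]), 'wrist_torque': array([-0.00976899, -0.04695574, -0.01244387]), 'grip_width': 1.0006470398380196}
scene {'vertical_fov': 48.69720538986881, 'cx': 318.09093203722, 'cy': 195.9871026799756, 'k1': 5.614592763234728e-05, 'xyz': array([1108.9138705 , -226.36193229,  770.18101036]), 'attitude': array([-0.31178189,  0.80318042,  0.47629033, -0.17561547])}
side {'vertical_fov': 53.565478743555815, 'cx': 318.39947041128096, 'cy': 199.6510798035923, 'k1': -0.015219372678308583, 'xyz': array([519.49023789, 841.00403149, 544.74012742]), 'attitude': array([ 0.01485168, -0.04468167,  0.86784177, -0.49460452])}
wrist {'vertical_fov': 60.135972131628385, 'cx': 315.47332791448196, 'cy': 197.17836936368278, 'k1': -0.07194808606506105, 'xyz': array([ 63.29630072, 525.41023527, 373.4199561 ]), 'attitude': array([0.10462286, 0.78121895, 0.61003624, 0.08128222])}
```

View pics/scene0.png

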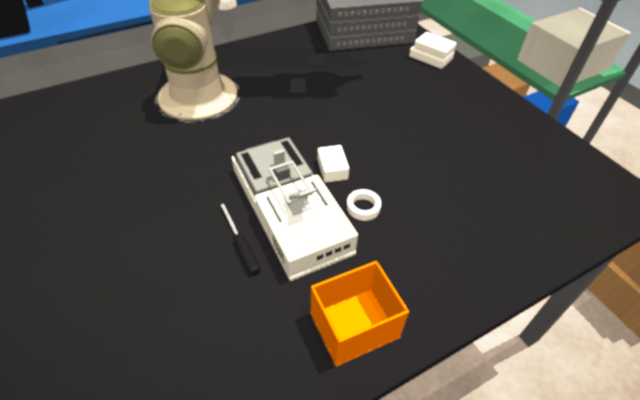

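View pics/side0.png

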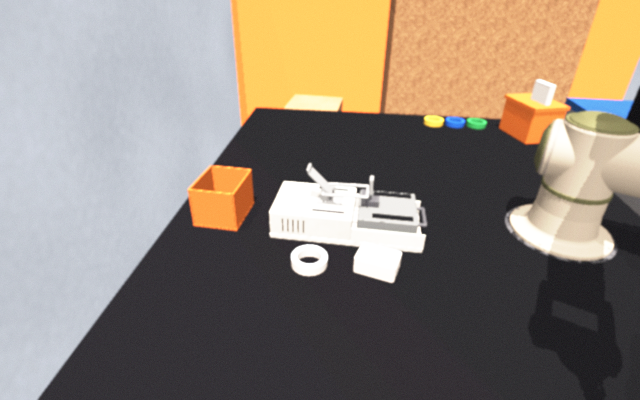

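The unit lies in the scene view at about (295,205), with the pack end at (270,160) towards the robot. In the side view the lever end is at (310,168) and the tab at (372,183). I'll enlarge both.

```bash
python3 - <<'E'
import cv2,numpy as np
a=cv2.imread("pics/scene0.png")[130:280,220:370];b=cv2.imread("pics/side0.png")[155:255,262:437]
a=cv2.resize(a,None,fx=4,fy=4,interpolation=cv2.INTER_CUBIC)
b=cv2.resize(b,None,fx=4.5,fy=4.5,interpolation=cv2.INTER_CUBIC)
cv2.imwrite("pics/a1.png",a);cv2.imwrite("pics/b1.png",b)
E
```

```text
(no output)
```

View pics/a1.png

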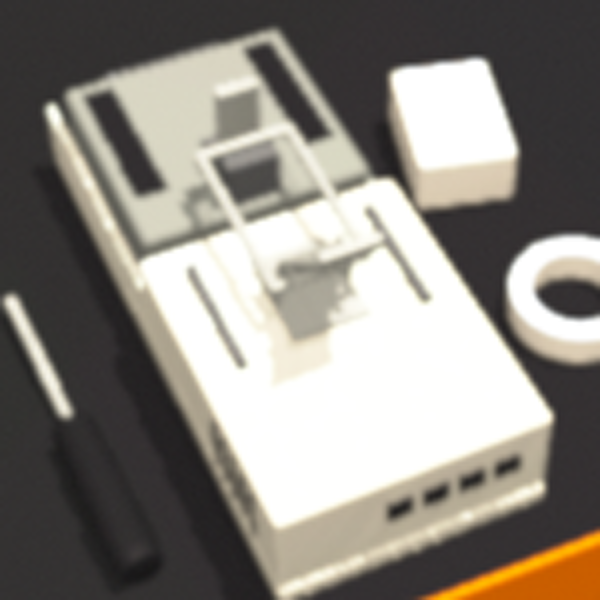

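View pics/b1.png

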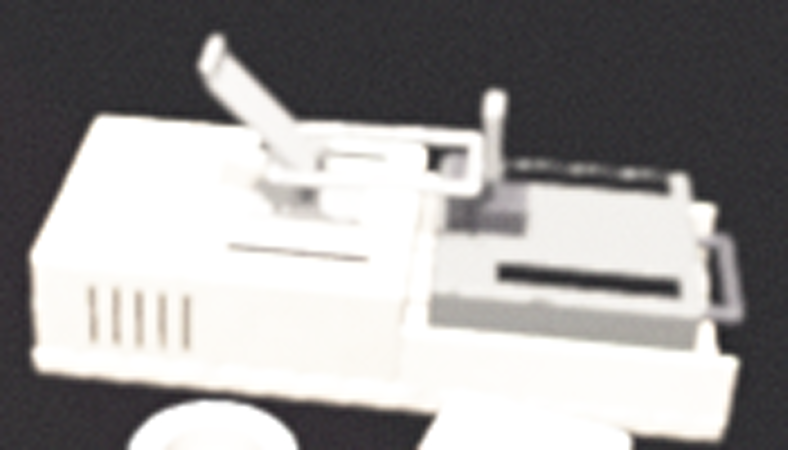

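```bash
cat > m.py <<'E'
from h import *
import pickle
s=pickle.load(open("scene0.pkl","rb"));d=pickle.load(open("side0.pkl","rb"))
A=lambda u,v:(220+(u+.5)/4-.5,130+(v+.5)/4-.5)
B=lambda u,v:(262+(u+.5)/4.5-.5,155+(v+.5)/4.5-.5)
cs=[onz(s,A(*p),70) for p in[(275,526),(552,414),(397,179),(145,257)]]
ct=[onz(d,B(*p),70) for p in[(100,117),(35,251)]]
print("scene",np.round(cs),[round(np.linalg.norm(cs[i]-cs[i-1])) for i in range(4)]);print("side",np.round(ct))
# order: (-150,+75) (-150,-75) (35,-75) (35,75)
M=np.array([[-150,75],[-150,-75],[35,-75],[35,75]],float);P=np.array(cs)[:,:2]
Mc=M-M.mean(0);Pc=P-P.mean(0)
th=np.arctan2((Mc[:,0]*Pc[:,1]-Mc[:,1]*Pc[:,0]).sum(),(Mc*Pc).sum())
Rz=np.array([[np.cos(th),-np.sin(th)],[np.sin(th),np.cos(th)]]);O=P.mean(0)-Rz@M.mean(0)
print("th",th,"O",O,"res",np.round((Rz@M.T).T+O-P,1))
def loc(p): return np.r_[Rz.T@(np.array(p[:2])-O),p[2]]
for n,a,b in[("tabtop",(236,84),(495,93)),("barmid",(247,140),(466,166)),("leverend",(352,245),(215,42))]:
    p,e=two(s,A(*a),d,B(*b));print(n,np.round(p),"err",round(e,1),"local",np.round(loc(p),1))
E
python3 m.py
```

```text
scene [[681. -41.  70.]
 [688. 109.  70.]
 [508. 120.  70.]
 [496. -26.  70.]] [186, 150, 180, 147]
side [[681. -40.  70.]
 [689. 104.  70.]]
th 3.072847853051137 O [535.81507374  44.30692312] res [[-1.   0.5]
 [ 3.1  0.1]
 [-2.   1.1]
 [-0.  -1.7]]
tabtop [467.  44. 142.] err 1.8 local [ 68.5   4.6 141.7]
barmid [476.  47. 103.] err 5.0 local [ 60.    1.5 103.4]
leverend [609.  37. 157.] err 3.6 local [-73.2   2.  157. ]
```

Emit:
{"api": "move_arm", "payload": {
  "rows": [
    [[-37, 43, -20, -0.3, 0.1], [-74, 85, -20, -0.6, 0.1], [-112, 128, -20, -1, 0.1], [-149, 170, -20, -1.4, 0.1], [-186, 213, -20, -1.7, 0.1], [-223, 255, -20, -1.7, 0.1], [-260, 298, -20, -1.7, 0.1], [-298, 340, -20, -1.7, 0.1], [-335, 383, -20, -1.7, 0.1], [-372, 426, -20, -1.7, 0.1], [-372, 426, -20, -1.7, 0.1], [-372, 426, -20, -1.7, 0.1]]
  ]
}}

```text
time_s: 1.65
eef_pos: [449.9, 45.3, 258.9]
ee_rot: [-0.0, 0.73, 0.683, -0.001]
force: [0.1, 0.8, 0.4]
grip_width: 0.556
```

```bash
python3 - <<'E'
from h import *
import pickle
c=eyes.capture("wrist");pickle.dump(c,open("w1.pkl","wb"));cv2.imwrite("pics/w1.png",c["color"])
c=eyes.capture("side");pickle.dump(c,open("d1.pkl","wb"))
r=sense();print(r["eef_pos"],r["ee_rot"],rot(r["ee_rot"]),r["joints"])
E
```

```text
[449.82173405  45.97756295 259.22315491] [ 1.26871168e-04  7.29846394e-01  6.83611054e-01 -3.89830915e-04] [[ 6.53515504e-02  9.97862224e-01 -3.95572310e-04]
 [ 9.97862026e-01 -6.53518221e-02 -7.18178374e-04]
 [-7.42494441e-04 -3.47792517e-04 -9.99999664e-01]] [-1.57834930e-01  1.35508820e-01  1.66809032e+00 -7.92762756e-04
  1.33827135e+00 -1.66305016e+00]
```

View pics/w1.png

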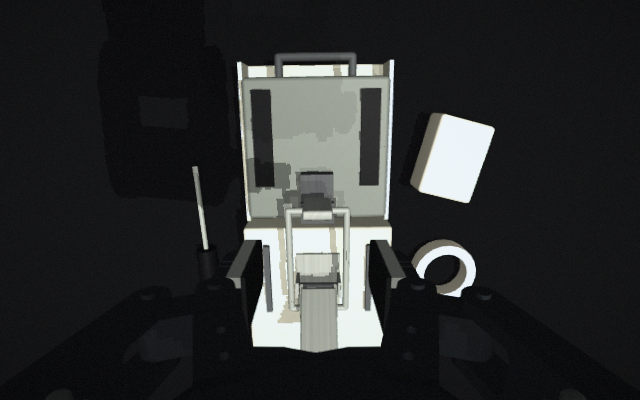

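```bash
python3 - <<'E'
from h import *
import pickle
c=pickle.load(open("w1.pkl","rb"));print(c["xyz"])
f=lambda n,p,z:print(n,np.round(onz(c,p,z),1))
f("barL",(290,210.5),102);f("barR",(347,210.5),102)
f("tabtopL",(303,217),138);f("tabtopR",(333,217),138)
f("houseL",(245,225),70);f("houseR",(391,225),70)
f("packfarL",(245,79),70);f("packfarR",(391,79),70);f("packnearL",(247,217),70)
f("leverL",(302,350),157);f("leverR",(336,350),157)
f("keeper ledge front",(317,172),85)
im=cv2.resize(c["color"][160:300,255:385],None,fx=4,fy=4,interpolation=cv2.INTER_CUBIC);cv2.imwrite("pics/w1c.png",im)
E
```

```text
[384.34872258  49.9059073  393.5808756 ]
barL [473.9  21.3 102. ]
barR [477.3  71.6 102. ]
tabtopL [468.8  34.4 138. ]
tabtopR [470.4  57.8 138. ]
houseL [495.9 -28.   70. ]
houseR [505.6 117.1  70. ]
packfarL [358.  -11.8  70. ]
packfarR [366.7 119.   70. ]
packnearL [487.7 -25.   70. ]
leverL [577.2  25.8 157. ]
leverR [579.1  53.7 157. ]
keeper ledge front [444.3  47.2  85. ]
```

View pics/w1c.png

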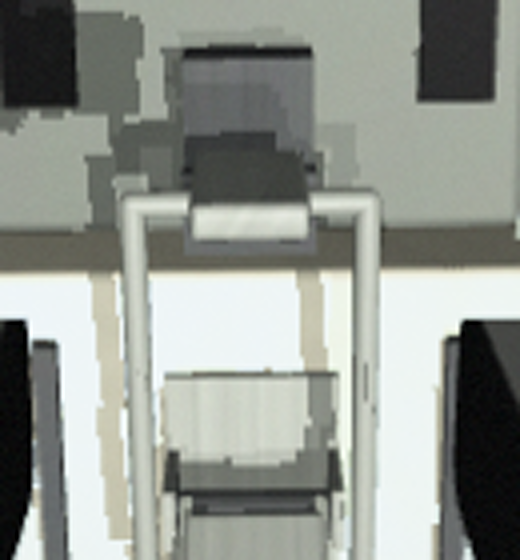

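The wrist view shows the bar at row 211 (cols 288–349), the tab top at (317,215) and the ledge front at row 173. This puts the bar at about (475.6, 46.5), the tab at (467.6, 46.4) and the keeper at (468.8, 46.7). These fit the sizes given. Next I grasp the tab.

Emit:
{"api": "move_arm", "payload": {
  "rows": [
    [[1, 18, 40, 0, 0.1], [1, 18, 90, 0, 0.1], [1, 18, 120, 0, 0.1], [1, 18, 140, 0, 0.1], [1, 18, 140, 0, 0.1], [1, 18, 140, 0, -1], [1, 18, 140, 0, -1], [1, 18, 140, 0, -1], [1, 18, 140, 0, -1], [1, 18, 140, 0, -1], [1, 18, 140, 0, -1]]
  ],
  "squeeze": 35
}}

```text
time_s: 3.12
eef_pos: [468.2, 45.5, 120.4]
ee_rot: [0.001, 0.73, 0.684, 0.0]
force: [-2.2, -2.3, 7.1]
grip_width: 0.267
```

Emit:
{"api": "move_arm", "payload": {
  "rows": [
    [[0, 0, -7, 0, -1], [0, -7, -10, 0, -1], [0, -14, -10, 0, -1], [0, -21, -9, 0, -1], [0, -24, -6, 0, -1], [0, -24, 0, 0, -1], [0, -24, 6, 0, -1], [0, -24, 11, 0, -1], [0, -24, 14, 0, -1], [0, -24, 14, 0, -1]]
  ]
}}

```text
time_s: 4.38
eef_pos: [443.1, 47.0, 105.7]
ee_rot: [-0.0, 0.73, 0.684, -0.001]
force: [-4.9, -3.9, 2.2]
grip_width: 0.271
```

```bash
python3 - <<'E'
from h import *
import pickle
ims=[]
for n,(r0,r1,c0,c1) in(("side",(120,250,260,440)),("wrist",(150,330,210,430))):
    c=eyes.capture(n);pickle.dump(c,open(n+"2.pkl","wb"));ims.append(cv2.resize(c["color"][r0:r1,c0:c1],(720,520) if n=="side" else (636,520),interpolation=cv2.INTER_CUBIC))
cv2.imwrite("pics/s2.png",ims[0]);cv2.imwrite("pics/w2.png",ims[1])
r=sense();print(r["eef_pos"],r["force"],r["grip_width"],r["time_s"])
E
```

```text
[443.1398753   47.01525135 105.765612  ] [-4.70295871 -4.24643958  1.86368566] 0.27164493647054694 4.475
```

View pics/s2.png

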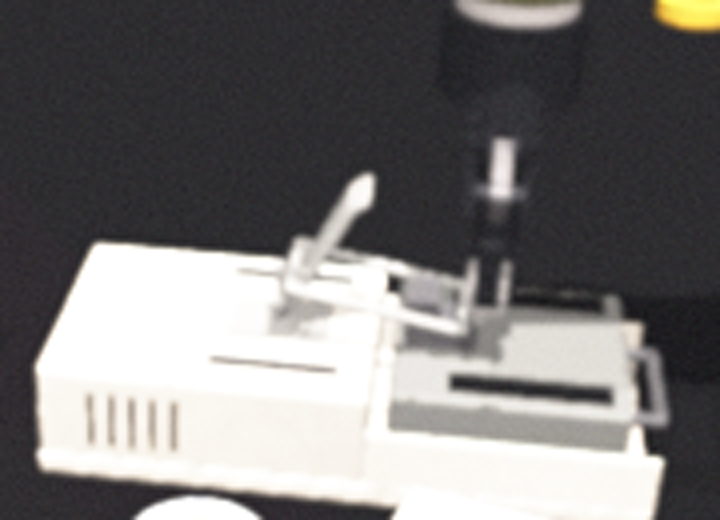

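View pics/w2.png

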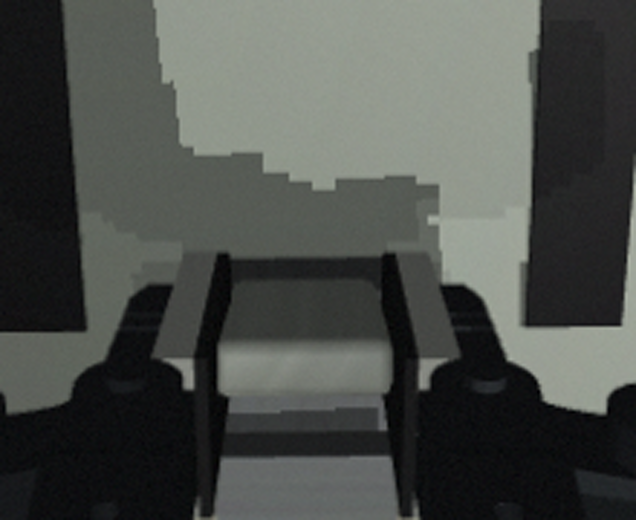

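```bash
python3 - <<'E'
from h import *
import pickle
c=pickle.load(open("wrist2.pkl","rb"));d=pickle.load(open("side2.pkl","rb"))
sc=180/520
for r in(342,394):
  for z in(121,125): print(r,z,np.round(onz(c,(210+305*220/636,150+r*sc),z),1))
# side: near bar corner and lever tip; loop-near corner at (465,330)
O=np.array([535.7,42.2]);ux=np.array([-.9978,.066]);uy=np.array([-.066,-.9978])
def onplane(p,y): # plane unit y=y
  o,v=ray(d,p);n=np.r_[uy,0];t=(y-(o[:2]-O)@uy)/(v@n);q=o+v*t;return np.round([(q[:2]-O)@ux,q[2]],1)
S=lambda u,v:(260+u/4,120+v/4)
print("bar end",onplane(S(467,327),-26),"pivot end",onplane(S(290,287),-26),"lever tip",onplane(S(366,176),0),"tabtop",onplane(S(470,262),-12))
E
```

```text
342 121 [437.9  47.5 121. ]
342 125 [435.9  47.6 125. ]
394 121 [445.6  47.  121. ]
394 125 [443.3  47.1 125. ]
bar end [86.2 92.1] pivot end [-13.9 107. ] lever tip [ 22.9 167. ] tabtop [ 84.3 125.7]
```

Emit:
{"api": "move_arm", "payload": {
  "rows": [
    [[0, 3, 1, 0, -1], [0, 5, 3, 0, -1], [0, 5, 4, 0, -1], [0, 5, 4, 0, -1], [0, 5, 4, 0, -1], [0, 5, 4, 0, -1]]
  ]
}}

```text
time_s: 5.22
eef_pos: [446.6, 46.8, 103.8]
ee_rot: [-0.001, 0.729, 0.684, -0.003]
force: [-21.3, -3.2, 40.8]
grip_width: 0.273
```

```bash
cat > sd.py <<'E'
from h import *
import sys
c=eyes.capture("side");np.save("sd",c)
r=sense();print(r["eef_pos"],r["force"],r["grip_width"],r["time_s"])
cv2.imwrite(f"pics/{sys.argv[1]}.png",cv2.resize(c["color"][120:250,260:440],(720,520),interpolation=cv2.INTER_CUBIC))
E
python3 sd.py s3
```

```text
[446.63944142  46.75503906 103.84030541] [-21.62953796  -2.9100896   39.68812288] 0.2704062200039397 5.275
```

View pics/s3.png

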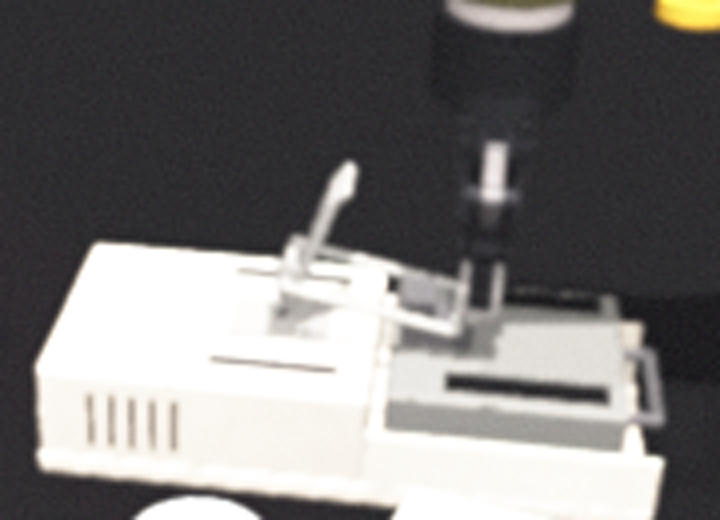

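Emit:
{"api": "move_arm", "payload": {
  "rows": [
    [[0, 0, -3, 0, -1], [0, 0, -3, 0, -1], [0, 0, -3, 0, 0.0], [0, 0, -3, 0, 0.1], [0, 0, -3, 0, 0.1], [0, 0, -3, 0, 0.1], [0, 0, -40, 0, 0.1], [0, 0, -90, 0, 0.1], [0, 0, -120, 0, 0.1], [0, 0, -120, 0, 0.1]]
  ]
}}

```text
time_s: 6.52
eef_pos: [448.2, 47.0, 225.7]
ee_rot: [0.0, 0.729, 0.684, -0.001]
force: [0.3, 0.2, -0.6]
grip_width: 0.551
```

```bash
python3 sd.py s4
```

```text
[447.49497705  46.99348693 224.11376513] [-0.57843377 -0.177147   -0.0595338 ] 0.5484662879529214 6.575
```

View pics/s4.png

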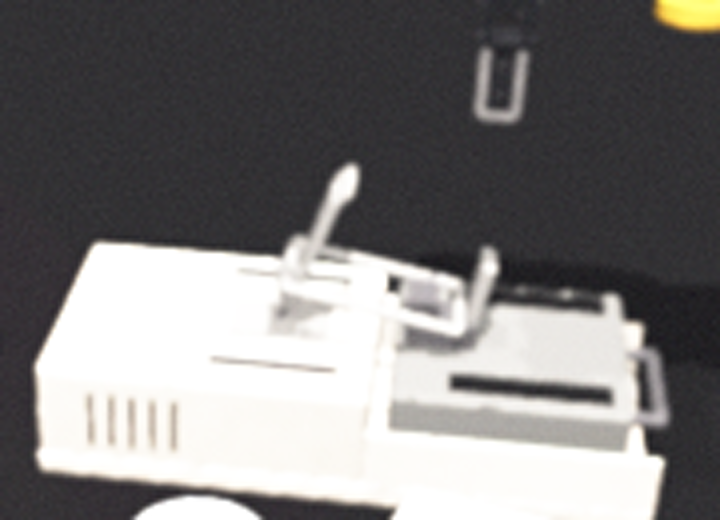

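Bar is down behind the nose (loop end at (460,325) in the crop) and the lever leans to the keeper at about 1.9 rad. Now I swing it over with the fingers shut.

Emit:
{"api": "move_arm", "payload": {
  "rows": [
    [[1, 24, 30, 0, -1], [1, 48, 66, 0, -1], [1, 48, 66, 0, -1], [1, 48, 66, 0, -1], [1, 60, 66, 0, -1], [1, 72, 65, 0, -1], [1, 82, 64, 0, -1], [1, 90, 63, 0, -1], [1, 102, 63, 0, -1], [1, 114, 65, 0, -1], [1, 114, 65, 0, -1]]
  ]
}}

```text
time_s: 7.95
eef_pos: [561.6, 40.5, 158.0]
ee_rot: [-0.001, 0.729, 0.684, -0.003]
force: [0.5, 0.7, -0.0]
grip_width: -0.001
```

Emit:
{"api": "move_arm", "payload": {
  "rows": [
    [[0, 8, 3, 0, -1], [0, 18, 8, 0, -1], [0, 25, 14, 0, -1], [0, 33, 21, 0, -1], [0, 38, 29, 0, -1], [0, 43, 37, 0, -1], [0, 46, 46, 0, -1], [0, 46, 46, 0, -1]]
  ]
}}

```text
time_s: 8.95
eef_pos: [606.7, 37.4, 110.4]
ee_rot: [-0.002, 0.729, 0.684, -0.003]
force: [-0.4, 0.3, -0.8]
grip_width: 0.002
```

```bash
python3 sd.py s5
```

```text
[606.84920289  37.36261104 111.02805704] [-0.35405715 -0.6241238  -0.50771605] 0.0004036679438325515 9.0
```

View pics/s5.png

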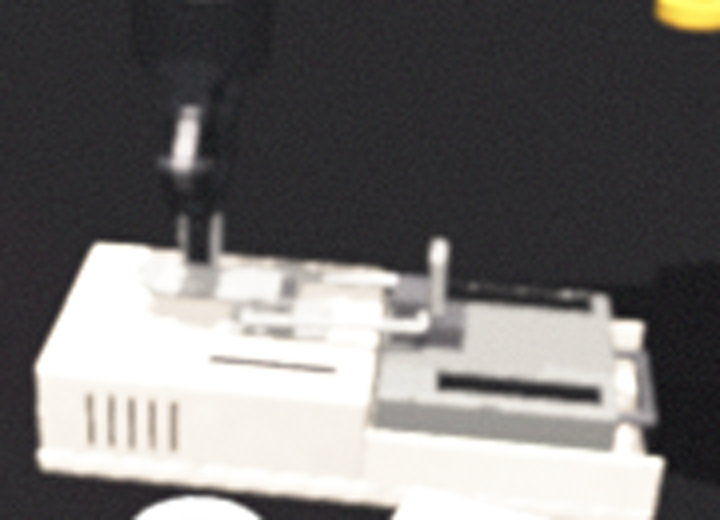

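The lever looks flat and the pack drawn in. I'll press to confirm, then withdraw.

Emit:
{"api": "move_arm", "payload": {
  "rows": [
    [[0, 0, 5, 0, -1], [0, 0, 9, 0, -1], [0, 0, 11, 0, -1], [0, 0, 11, 0, -1]]
  ]
}}

```text
time_s: 9.5
eef_pos: [606.7, 37.4, 102.7]
ee_rot: [-0.001, 0.729, 0.684, -0.003]
force: [-9.3, -1.5, 21.1]
grip_width: 0.003
```

Emit:
{"api": "move_arm", "payload": {
  "rows": [
    [[0, 0, -30, 0, -1], [0, 0, -80, 0, -1], [0, 0, -130, 0, -1], [0, -60, -160, 0, -1], [0, -120, -160, 0, -1], [0, -160, -160, 0, -1], [0, -160, -160, 0, -1], [0, -160, -160, 0, -1]]
  ]
}}

```text
time_s: 10.5
eef_pos: [448.6, 47.8, 263.8]
ee_rot: [-0.001, 0.729, 0.684, -0.003]
force: [0.3, 0.4, 0.7]
grip_width: -0.001
```

```bash
python3 sd.py s6; python3 - <<'E'
from h import *
c=eyes.capture("wrist");np.save("w6",c)
a=cv2.imread("pics/s6.png");b=cv2.resize(c["color"],(720,450))
a=cv2.resize(a,(400,289));b=cv2.resize(c["color"][100:400,140:500],(480,400))
o=np.zeros((580,800,3),np.uint8);o[:400,:480]=b
cs=cv2.imread("pics/s6.png")[200:470,30:700];cs=cv2.resize(cs,(447,180));o[400:,:447]=cs
s=eyes.capture("scene")["color"][130:280,220:370];o[:320,480:]=cv2.resize(s,(320,320))
cv2.imwrite("pics/fin.png",o)
E
```

```text
[448.71794278  47.78192923 263.57985843] [ 0.14006102 -0.13218914 -0.0917347 ] -0.0001988764763222483 10.55
```

View pics/fin.png

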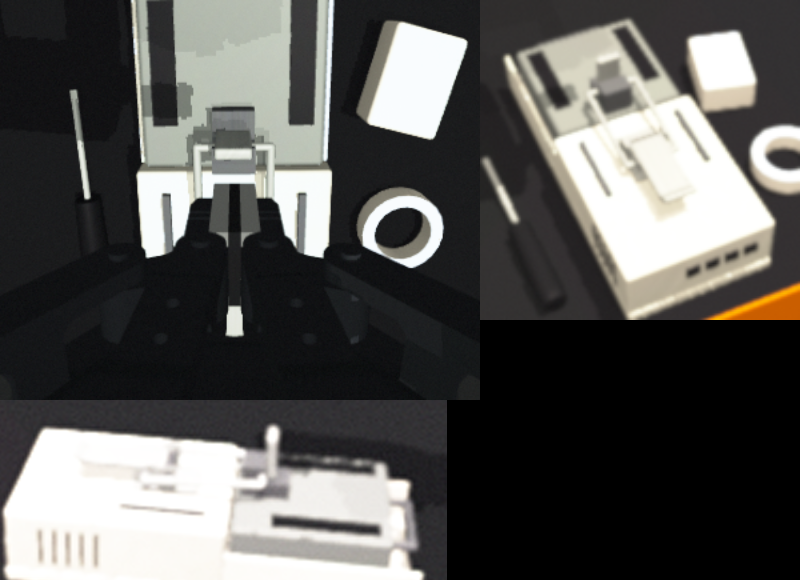

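```bash
python3 -c "
from rig import ctrl
print(ctrl.finish_job())"
```

```text
the job is handed in; nothing more can be done
None
```

The battery pack is latched in the power unit, and the job was handed in at about 10.7 s of the 43 s allowed. No verdict was reported. I pinched the loop's tab, lifted the bar off the nose, set it down on the ledge beyond the nose and let go. Then I swung the lever over with the shut fingers.

**Last checks:**
- **Lever:** in the pictures it is flat, having snapped shut on its own. A confirming press met it with the fingertips at about 94.7 mm, against the 95 mm given for shut.
- **Pack:** in the pictures it is drawn up against the housing. I judged this by eye and did not measure the gap.
- **Bar:** before closing I measured it at about +19 mm x and +2 to +4 mm z in the keeper frame, with the lever near 2 rad. I then moved it about 4 mm back and down to the ledge. In the final pictures it sits level under the nose, also judged by eye.
- **Robot:** it is clear of everything, with about 0 N at the wrist.
- **Bystanders:** the jack box, tape roll and screwdriver look unmoved. The bin was only partly in view, but the arm never went near it.

**Disagreements:** the first two-view estimate of the bar and tab was about 7 mm short along x. The wrist view corrected this before the grasp. Pressing the bar onto the ledge briefly read about 40 N at the wrist, from the gripped tab and not the gripper's body.

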